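Flip the job marker over for the finished bangle

ROBOT

A 6-joint arm with a two-finger parallel gripper is mounted at the origin on the work surface. World frame = base frame: x ahead of the robot, y to its left, z up, the work surface at z = 0. Lengths are in m, angles in rad, forces in N, time in s.
With the tool pointing down it reaches from about 0.375 to 0.975 m from the base axis. Payload 3.8 kg.
Tool frame: the origin (TCP) lies midway between the tips of the shut fingers; the grasp point (between the pads) lies 19 mm behind it; z points along the fingers, y is the line along which they close (so a half turn about z gives the same grasp; the last joint's range is limited). The gripper opens to 88 mm and grips with 3 to 60 N. Pads are 18 mm wide; open, the fingers measure 123 mm over their backs; the gripper's body (75 mm by 187 mm) begins 45 mm behind the grasp point.
Start: joints at [-1.381, 0.264, 1.604, -0, 1.274, -0.037], TCP at [0.152, -0.658, 0.239] pointing down, gripper open.
Joint ranges: [-2.63, 2.63], [-0.94, 2.18], [0.31, 2.57], [-1.31, 4.45], [0, 2.66], [-2.55, 2.55]. Speed limits (rad/s): [2.57, 2.57, 3.14, 3.14, 3.14, 3.14].

INTERFACE

Orientations are given as a rotation vector (axis times angle).
In Python, from cell import manip, inverse_kinematics, cams, order gives the robot as it stands. Calls block until the motion is done:
- manip.move_pose(position, orientation): joint-space move of the TCP to a pose.
- manip.move_linear(position, rate=0.15, rot=None): straight line of the TCP; rot=None keeps the orientation; rate is the mean speed in m/s.
- manip.set_joints(angles): joint-space move.
- manip.set_gripper(opening, force=None): finger opening in m; force is the grip in N (None keeps the last); returns when the fingers have stopped.
- manip.dwell(seconds).
- inverse_kinematics(position, orientation): joint angles nearest the present ones, or None.
- manip.state(): the state.
- cams.capture(name): name is "side" or "top" or "wrist"; returns a dict with "image" (400x640x3 uint8, blue, green, red), "z_map" (400x640 float32, m along the optical axis (not along the pixel's ray), 0 where there is no reading), "intrinsics" (3x3 intrinsics, pixels), "k1" (the pictures are not rectified: a ray, as slopes to the right and down, at radius r is drawn at 1 + k1 r^2 times it, then the intrinsics apply), "position" and "orientation" of the camera in the world; the wrist camera has in their place "T_tool_cam" (4x4, takes a point from camera to tool coordinates, whose origin is the TCP and whose axes are the flange's). Camera axes: x right, y down, z forward; pixel columns grow to the right and rows downward; lengths in m; the calibration is good to about 2 mm. A picture is of the moment at which its call begins: read the wrist's pose just before it.
A pose or a line that the arm cannot do raises manip.IKError and nothing moves.
- order.close_job(): hands the job in; it is judged then, once.
The state is a dict: "clock": time; "joint_pos": joint angles; "joint_velocities": joint speeds; "tau": joint torques, N m; "tool_pos": TCP position; "tcp_rot": TCP orientation; "contact_force": force on the tool from outside, world axes, zero at the start; "moment": the same for the moment, N m; "gripper_width": finger opening in m; "grasp_force": force on a finger pad.
Only numpy, scipy, OpenCV 4.12 (cv2) and the standard library are available. Lean on these libraries where they do the work, as an engineer would, in place of code of your own. Each camera call takes 0.05 s, during which the arm holds its last target. There are 200 camera calls.

TASK

The bangle is finished, so mark its job as done: on the stand whose tray holds the open round bangle, push the hinged marker paddle with the fingertips right over its pivot, until it lies flat on the other side with its raised-ring face up. Only push it, gently, never gripping it: do not lift or shift the stand, do not touch the bangle, and leave the other two markers, their jobs and everything else on the bench as they are. Then move the robot clear.

Things in the scene. Friction and masses are not known exactly. Their poses are not given: they have to be found in the camera images.
- stand_bangle: Heavy loose steel stand, 1.5 kg; origin at the centre of its underside, x to its far side, y to its left, z up. Base plate 160 (x) by 150 (y) by 8 mm. Left half, centred 36 mm to +y: a tray with a wooden rim 8 mm high holding an open brass bangle. Right half: the marker, its pivot at (0, -38, 80) mm in this frame. This is the stand whose marker is to be flipped.
- pivot_bangle (a point): Middle of the marker's pivot, which lies along the stand's y (axes as the stand's). Aluminium paddle 5 mm thick: a plate 50 mm wide, 10 to 78 mm off the pivot, and opposite it in the same plane a tail 28 mm wide, to 38 mm off. Pressing the tail down raises the plate; empty below down to the base. Cheeks either side: 56 mm apart, 14 mm in x, 12 mm above the pivot.
- paddle_bangle (a joint): Hinge angle (rad) of the paddle on the bangle's stand. 0: plate level, lying to -x of the stand, plain face up; pi/2: plate upright; pi: plate level, lying to +x of the stand, raised-ring face up. Stops at 0 and pi. A stiff hinge (0.03 N m friction; paddle about 50 g) holds it wherever it is left. Starts between 0 and 0.35.
- bangle_mid (a point): Centre, half-way up, of the loose brass bangle: a ring 62 mm outside, 52 mm inside, 10 mm high, lying in its stand's tray.
- stand_disc: Same stand, the same in every size, holding a solid brass disc. Leave alone.
- paddle_disc (a joint): Hinge angle (rad) of the paddle on the disc's stand. 0: plate level, lying to -x of the stand, plain face up; pi/2: plate upright; pi: plate level, lying to +x of the stand, raised-ring face up. Stops at 0 and pi. A stiff hinge (0.03 N m friction; paddle about 50 g) holds it wherever it is left. Leave as it is (near 0).
- disc_mid (a point): Centre of the loose solid brass disc, 58 mm across, 6 mm thick, in its tray.
- stand_bar: Same stand, the same in every size, holding a brass bar. Leave alone.
- paddle_bar (a joint): Hinge angle (rad) of the paddle on the bar's stand. 0: plate level, lying to -x of the stand, plain face up; pi/2: plate upright; pi: plate level, lying to +x of the stand, raised-ring face up. Stops at 0 and pi. A stiff hinge (0.03 N m friction; paddle about 50 g) holds it wherever it is left. Leave as it is (near pi).
- bar_mid (a point): Centre of the loose brass bar, 70 by 18 by 12 mm, in its tray.
- jar: Loose lidded glass jar, 56 mm across, 65 mm high; origin at the centre of its underside. Bystander.
- bench_block: Loose steel block 60 by 60 by 30 mm; origin at the centre of its underside. Bystander.
- punch: Small loose steel punch standing on end, 22 mm across, 65 mm high; origin at the centre of its foot. Bystander.
- dish: Loose white dish, 70 mm across, 30 mm high; origin at the centre of its underside. Bystander.
- soldering_block: Loose white soldering block 150 by 110 by 30 mm; origin at the centre of its underside. Bystander.
- hammer: Loose hammer lying on the bench. Bystander.
Not all that is in view belongs to the job. What is shaped like the stand_bangle but blue or turquoise is not meant. What is shaped like the part that bears bangle_mid but blue or orange is not meant.

How it is judged:
By the outcome, as a careful person would: the job done as asked, in the order asked, and still so for the second after the job is handed in, with the robot touching nothing.
It also fails if it takes over 48 s, if anything falls off the work surface, if the arm or the gripper's body presses on something with over 40 N, if the wrist force passes 120 N, or if a joint passes its speed limit or range.

## Working session

There is one attempt and no reset: what is moved stays moved. The work goes in short steps, each a Python script; the robot and the scene stay as the last script left them, time stands still between calls to the robot, and variables do not carry over. Pictures are saved under pics/ and viewed, at most 10 in all, crops included, and the job is handed in when it is done.

```bash
ls; mkdir -p pics; python3 - <<'E'
from cell import manip,cams
import cv2,pickle
d={n:cams.capture(n) for n in("top","side")}
pickle.dump(d,open('c0.pkl','wb'))
for n in d:
    cv2.imwrite(f'pics/{n}0.png',d[n]["image"]); print(n,d[n]["position"],d[n]["orientation"],d[n]["intrinsics"],d[n]["k1"])
print(manip.state()["tcp_rot"],manip.state()["clock"])
E
```

```text
pics
top [ 0.24046446 -0.00293714  1.64127003] [-2.14933909  2.12857145 -0.1755168 ] [[491.11272588   0.         319.27893665]
 [  0.         491.11272588 195.08254879]
 [  0.           0.           1.        ]] -0.14332297555347703
side [0.19648401 0.88672877 0.90447248] [-0.47817084  2.7263761  -1.21168489] [[415.67027244   0.         322.65540527]
 [  0.         415.67027244 200.82756936]
 [  0.           0.           1.        ]] -0.0031816223145408576
[-3.11939784e+00 -3.55341055e-01  2.90403300e-04] 0.1
```

View pics/top0.png

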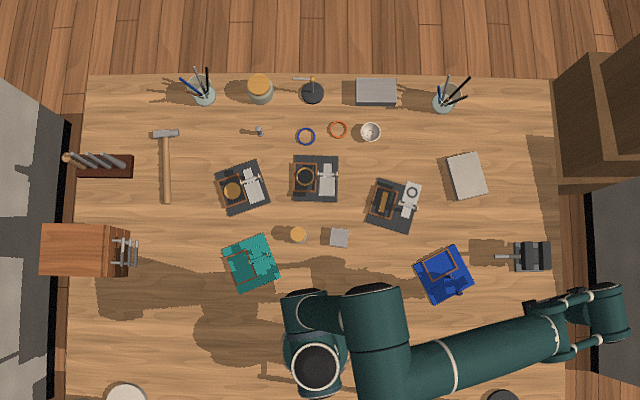

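View pics/side0.png

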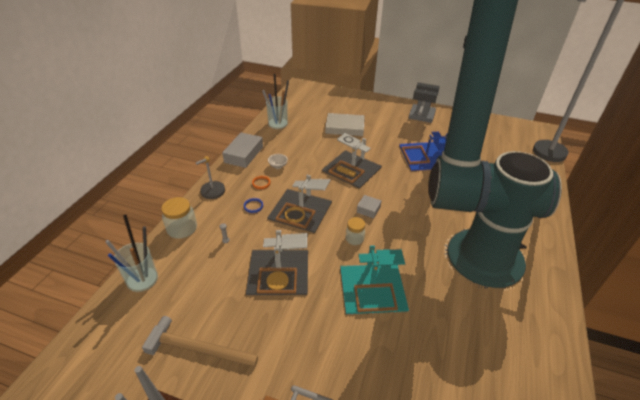

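The top view shows the bangle's stand in the middle, with its base around (315,178), the bangle at (304,177) and the marker at (327,180). The disc's stand is on its left at (242,187) and the bar's on its right at (393,205). The jar at (298,234) and the block at (339,237) are on the robot's side of it.

```bash
cat > h.py <<'E'
import numpy as np,cv2
from scipy.spatial.transform import Rotation as R
def cloud(d,T=None):
    """world points HxWx3 from a capture (T: 4x4 world<-cam)"""
    if T is None:
        T=np.eye(4);T[:3,:3]=R.from_rotvec(d["orientation"]).as_matrix();T[:3,3]=d["position"]
    h,w=d["z_map"].shape
    uv=np.stack(np.meshgrid(np.arange(w),np.arange(h)),-1).reshape(-1,1,2).astype(float)
    K=d["intrinsics"]; s=(uv[:,0]-K[:2,2])/K[0,0]
    n=s.copy()
    for _ in range(20): n=s/(1+d["k1"]*(n**2).sum(1,keepdims=True))
    z=d["z_map"].reshape(-1,1)
    p=np.hstack([n*z,z])@T[:3,:3].T+T[:3,3]
    p[z[:,0]<=0]=np.nan
    return p.reshape(h,w,3)
def tool(s):
    T=np.eye(4);T[:3,:3]=R.from_rotvec(s["tcp_rot"]).as_matrix();T[:3,3]=s["tool_pos"];return T
E
python3 - <<'E'
import pickle;from h import *
d=pickle.load(open('c0.pkl','rb'))["top"];P=cloud(d)
for n,u,v in [("base",315,178),("bangle",304,177),("marker",327,180),("plate",327,186),("discstand",242,187),("barstand",393,205),("jar",298,234),("block",339,237),("table",280,210),("dish",370,131)]:print(n,P[v,u].round(3))
im=d["image"].astype(int);z=P[...,2]
m=((im.max(2)<95)&(im.max(2)-im.min(2)<25)&(abs(z-.008)<.008)).astype(np.uint8)
m=cv2.morphologyEx(m,cv2.MORPH_CLOSE,np.ones((3,3)))
n,l,st,c=cv2.connectedComponentsWithStats(m)
for i in range(1,n):
    if st[i,4]>200: print(st[i],c[i],np.nanmean(P[l==i],0).round(3))
sub=P[150:210,285:350].reshape(-1,3);sub=sub[sub[:,2]>.06];print(len(sub),sub.min(0),sub.max(0))
E
```

```text
base [0.56  0.008 0.028]
bangle [0.566 0.046 0.014]
marker [ 0.542 -0.031  0.09 ]
plate [ 0.52  -0.031  0.1  ]
discstand [0.529 0.254 0.016]
barstand [ 0.473 -0.254  0.014]
jar [0.369 0.061 0.064]
block [ 0.363 -0.072  0.033]
table [0.454 0.125 0.003]
dish [ 0.731 -0.179  0.011]
[301  84  23  20 203] [311.61576355  95.77832512] [0.855 0.024 0.016]
[ 292  155   46   47 1264] [312.24841772 177.28955696] [0.566 0.018 0.01 ]
[ 215  159   56   57 1188] [240.77525253 187.08164983] [0.53  0.259 0.011]
[ 366  178   48   56 1297] [389.37471087 208.09946029] [ 0.463 -0.243  0.01 ]
[282 333  10  37 221] [286.4841629  351.29864253] [-0.009  0.095  0.012]
471 [ 0.4865061  -0.06634086  0.0601018 ] [0.59823207 0.00486057 0.10967436]
```

```bash
python3 - <<'E'
from h import *;from cell import manip,cams
import pickle
manip.move_pose([0.52,-0.01,0.38],[np.pi,0,0])
s=manip.state();d=cams.capture("wrist");print(s["clock"],d["T_tool_cam"].round(3).tolist())
T=tool(s)@d["T_tool_cam"];pickle.dump((d,T),open('w1.pkl','wb'))
cv2.imwrite('pics/w1.png',d["image"])
P=cloud(d,T);z=P[...,2]
np.save('P1.npy',P)
print(s["tool_pos"],T[:3,3])
E
```

```text
2.775 [[-0.0, -0.956, -0.295, 0.077], [1.0, 0.0, -0.001, 0.001], [0.001, -0.295, 0.956, -0.146], [0.0, 0.0, 0.0, 1.0]]
[ 0.5200163  -0.01063808  0.37974617] [ 0.59664688 -0.01127339  0.52544869]
```

View pics/w1.png

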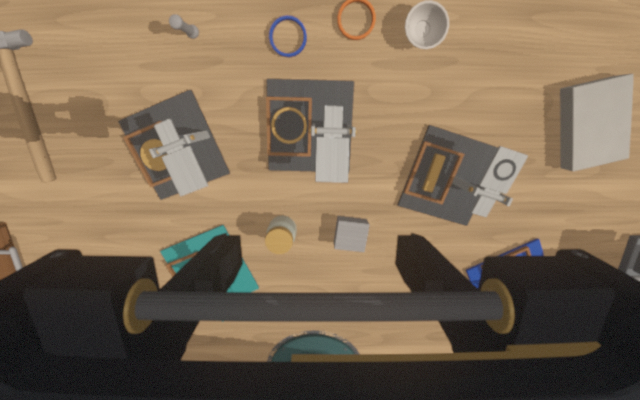

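The wrist view shows the bangle's stand at cols 266–354 and rows 79–172. Its bangle is at (289,125), its pivot at about (333,131), and its plate runs down to row 182. It's unobstructed.

```bash
python3 - <<'E'
from h import *;import pickle
d,T=pickle.load(open('w1.pkl','rb'));P=np.load('P1.npy')
sub=np.s_[60:195,255:368];Q=P[sub];im=d["image"][sub].astype(int);z=Q[...,2]
tab=np.nanmedian(P[200:215,230:260,2]);print("table z",tab)
g=(im.max(2)<95)&(im.max(2)-im.min(2)<22)&(abs(z-tab-.008)<.005)
g=cv2.morphologyEx(g.astype(np.uint8),cv2.MORPH_OPEN,np.ones((3,3)))>0
r=cv2.minAreaRect((Q[g][:,:2]*1000).astype(np.float32));print("base",r,np.median(z[g]))
p=Q[(z>tab+.06)&(im.min(2)>110)]
print(len(p));r=cv2.minAreaRect((p[:,:2]*1000).astype(np.float32));print("paddle",r)
for x in np.arange(.47,.62,.01):
    q=p[abs(p[:,0]-x)<.005]
    if len(q): print(round(x,2),len(q),(q[:,1].min()*1000).round(),(q[:,1].max()*1000).round(),(np.median(q[:,2])*1000).round(1))
b=Q[(abs(z-tab-.018)<.02)&(im[...,2]-im[...,0]>35)]
print("tray/bangle",cv2.minAreaRect((b[:,:2]*1000).astype(np.float32)))
E
```

```text
table z -0.00044491317348088755
base ((562.8777465820312, 32.92424011230469), (115.41973876953125, 151.65667724609375), 41.61075973510742) 0.007742663061407862
2204
paddle ((546.1239624023438, -33.999114990234375), (110.30794525146484, 68.3109359741211), 0.21161536872386932)
0.49 98 -55.0 -6.0 102.2
0.5 224 -54.0 -7.0 100.5
0.51 218 -56.0 -7.0 97.7
0.52 213 -56.0 -7.0 94.9
0.53 225 -56.0 -7.0 92.3
0.54 230 -56.0 -7.0 89.1
0.55 230 -56.0 -7.0 86.6
0.56 212 -68.0 0.0 84.2
0.57 216 -68.0 0.0 83.1
0.58 114 -47.0 -19.0 78.2
0.59 132 -47.0 -19.0 75.4
0.6 92 -47.0 -19.0 72.7
tray/bangle ((558.4884643554688, 3.5198593139648438), (215.87158203125, 238.06698608398438), 89.91932678222656)
```

The pivot is at about (0.566, -0.032, 0.080), the yaw is about 0 and the paddle is at about 0.27 rad. I'll press the tail down with the fingers shut and tilted, then check.

```bash
cat >> h.py <<'E'
PIV=np.array([.566,-.032,.080])
def rot(a): return (R.from_euler('y',a)*R.from_euler('x',np.pi)).as_rotvec()
E
python3 - <<'E'
from h import *;from cell import manip,cams
import pickle
a=np.deg2rad(20)
def tcp(th,r=.024):
    C=r*np.array([np.cos(th),-np.sin(th)])+.0025*np.array([np.sin(th),np.cos(th)])+.009*np.array([np.cos(a),-np.sin(a)])
    return PIV+[C[0],0,C[1]]
up=np.array([np.sin(a),0,np.cos(a)])
manip.set_gripper(0.0)
manip.move_pose(tcp(.27)+.06*up,rot(a))
f0=np.array(manip.state()["contact_force"])
manip.move_linear(tcp(.2)+.008*up,rate=.1)
for th in [.35,.55,.75,.95,1.2]:
    manip.move_linear(tcp(th),rate=.05)
    s=manip.state();print(th,s["clock"],(np.array(s["contact_force"])-f0).round(2))
manip.move_linear(tcp(1.2)+.03*up+[.03,0,0],rate=.1)
manip.move_linear(tcp(1.2)+[.06,0,.20],rate=.25)
s=manip.state();d=cams.capture("wrist");T=tool(s)@d["T_tool_cam"]
pickle.dump((d,T),open('w2.pkl','wb'));cv2.imwrite('pics/w2.png',d["image"])
P=cloud(d,T);m=(P[...,2]>.07)&(P[...,2]<.17)&(abs(P[...,0]-.56)<.09)&(abs(P[...,1]+.032)<.04)
p=P[m];print(s["clock"],len(p))
for z in np.arange(.08,.17,.01):
    q=p[abs(p[:,2]-z)<.005]
    if len(q):print(z.round(2),len(q),np.median(q,0).round(4))
E
```

```text
0.35 6.225 [ 0.71 -0.39  0.05]
0.55 6.475 [ 0.39 -1.27  0.03]
0.75 6.725 [ 0.77 -1.34 -1.15]
0.95 6.975 [-0.1  -0.67 -0.14]
1.2 7.2417 [ 1.15 -0.74  0.09]
8.725 2482
0.08 411 [ 0.5687 -0.0329  0.0825]
0.09 347 [ 0.5637 -0.0329  0.0909]
0.1 320 [ 0.5602 -0.0323  0.1   ]
0.11 347 [ 0.5565 -0.0329  0.1101]
0.12 354 [ 0.5528 -0.0317  0.1199]
0.13 377 [ 0.5491 -0.0318  0.1299]
0.14 229 [ 0.5463 -0.0307  0.1379]
```

View pics/w2.png

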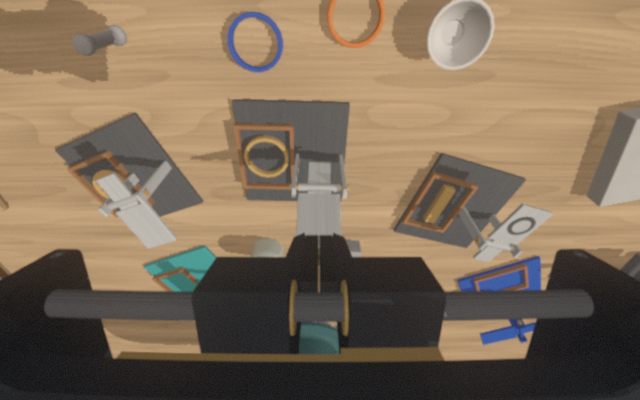

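The plate now stands at about 1.22 rad and the stand hasn't moved. Next I'll go round to the robot's side and push the plate over.

```bash
python3 - <<'E'
from h import *;from cell import manip,cams
import pickle
def at(x,z): return PIV+[x-.009,0,z]   # front-lower corner relative to pivot
def arc(th,r=.052):
    return at(-r*np.cos(th)-.0025*np.sin(th), r*np.sin(th)-.0025*np.cos(th))
p=np.array(manip.state()["tool_pos"]);manip.move_linear([p[0],p[1],.30],rate=.25)
manip.move_linear(at(-.075,.22),rate=.25,rot=rot(0))
manip.move_linear(at(-.075,.045),rate=.2)
f0=np.array(manip.state()["contact_force"])
def rep(t):
    s=manip.state();f=np.array(s["contact_force"])-f0;print(t,round(s["clock"],2),f.round(2));return f
manip.move_linear(at(-.032,.047),rate=.08);rep("near")
manip.move_linear(at(-.004,.047),rate=.05);rep("up")
for th in np.deg2rad([95,110,125,140,155,168]):
    manip.move_linear(arc(th),rate=.06);rep(th.round(2))
x=arc(np.pi)[0]
for dz in np.arange(.010,-.0021,-.001):
    manip.move_linear([x,PIV[1],PIV[2]+dz],rate=.03)
    f=rep(dz.round(4))
    if f[2]>5: break
manip.move_linear([x,PIV[1],.20],rate=.15)
manip.move_linear([.50,-.03,.36],rate=.25)
s=manip.state();d=cams.capture("wrist");T=tool(s)@d["T_tool_cam"]
pickle.dump((d,T),open('w3.pkl','wb'));cv2.imwrite('pics/w3.png',d["image"])
P=cloud(d,T);p=P[(P[...,2]>.065)&(P[...,2]<.17)&(abs(P[...,0]-.58)<.11)&(abs(P[...,1]+.032)<.022)]
for x in np.arange(.52,.66,.01):
    q=p[abs(p[:,0]-x)<.005]
    if len(q):print(x.round(2),len(q),np.median(q,0).round(4))
print(s["clock"])
E
```

```text
near 11.62 [-0.68  0.05 -0.88]
up 12.32 [-0.09  0.5   0.78]
1.66 12.61 [-0.65  1.18 -0.02]
1.92 12.98 [-0.1  -0.49  0.24]
2.18 13.36 [ 0.51  0.14 -0.68]
2.44 13.73 [0.59 0.94 0.2 ]
2.71 14.11 [-0.1  -0.25  0.71]
2.93 14.46 [-0.13  1.06 -0.11]
0.01 14.73 [-0.42  0.27 -0.69]
0.009 14.98 [ 0.25 -0.3  -0.07]
0.008 15.23 [-0.14 -0.28 -0.48]
0.007 15.48 [-0.11 -0.25 -1.02]
0.006 15.73 [-1.34  0.07 -0.94]
0.005 15.98 [-0.09 -0.52 -0.34]
0.004 16.23 [-0.92 -0.05 -0.41]
0.003 16.48 [-0.17  0.58 -0.39]
0.002 16.73 [-2.25  0.48  5.12]
0.53 98 [ 0.5311 -0.0316  0.0821]
0.54 136 [ 0.5397 -0.0323  0.082 ]
0.55 133 [ 0.5496 -0.0323  0.082 ]
0.56 174 [ 0.5609 -0.033   0.0834]
0.57 203 [ 0.5692 -0.0323  0.083 ]
0.58 216 [ 0.5801 -0.0323  0.0823]
0.59 247 [ 0.5908 -0.0323  0.0825]
0.6 219 [ 0.6002 -0.0322  0.0832]
0.61 252 [ 0.6105 -0.0322  0.0831]
0.62 254 [ 0.6199 -0.0308  0.083 ]
0.63 227 [ 0.6301 -0.0322  0.0822]
0.64 199 [ 0.6388 -0.0308  0.0823]
18.5917
```

View pics/w3.png

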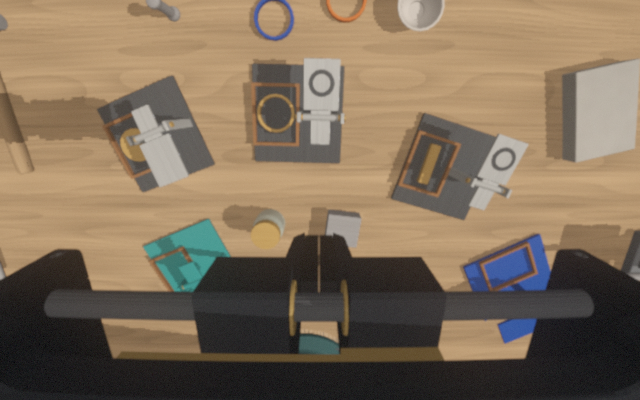

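The paddle lies level, with its top at 82–83 mm along its whole length. Its raised ring faces up at (321,83), the bangle is still in its tray at (276,113), the rest is undisturbed, and the robot is clear.

```bash
python3 -c "
from cell import order,manip
manip.dwell(0.3);print(order.close_job())"
```

```text
the job is handed in; nothing more can be done
None
```

The bangle's marker paddle is pushed over and lies flat with its raised ring face up; in the last wrist picture the stand, the bangle and the other markers look undisturbed, the robot is clear, and the job is handed in at about 19 s.

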